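# Start the carriage's captive thumbscrew in its threaded boss

## Robot

A 6-joint arm with a two-finger parallel gripper is mounted at the origin on a cart in front of the work surface, level with it; the furniture and walls round the work are solid. World frame = base frame: x ahead of the robot, y to its left, z up, the work surface at z = 0. Lengths are in mm, angles in rad, forces in N, time in s.
With the tool pointing down it reaches from about 400 to 925 mm from the base axis. Payload 12.5 kg.
Tool frame: the origin (TCP) lies at the very end of the fingers, on their centre line; the grasp point (between the pads) lies 19 mm behind it; z points along the fingers, y is the line along which they close (so a half turn about z gives the same grasp; the last joint's range is limited). The gripper opens to 95 mm and grips with 3 to 60 N. Pads are 20 mm wide; open, the fingers measure 119 mm over their backs; the gripper's body (75 mm by 180 mm) begins 59 mm behind the grasp point.
Start: joints at [-1.229, 0.491, 1.559, -0, 1.092, -0.106], TCP at [270.639, -563.384, 214.661] pointing down, gripper open.
Joint ranges: [-3.1, 3.1], [-0.84, 2.19], [0.05, 2.79], [-1.13, 4.28], [0.06, 2.93], [-2.69, 2.69]. Speed limits (rad/s): [2.22, 2.22, 2.79, 3.14, 3.14, 3.14].

## Interface

Orientations are given as [roll, pitch, yaw] about the fixed x, y, z axes, in that order (R = Rz(yaw) Ry(pitch) Rx(roll)).
In Python, from cell import state, imaging, env, spot_in, mark_of gives the robot as it stands. The module is installed in compiled form; this text tells all that it offers.
- The arm moves only by the tool step_arm, never from a script. Its argument "increments" is a list of rows, each an object with "slide": the shift along the tool's x, y, z in m, a list of three; "roll": the turn about the tool's z in rad. A call has 1 to 5 rows; each row is the pose to reach, as a shift and turn from the pose commanded when the call began, along the tool's axes at that moment; what a row does not reach only later rows make up. A row lasts 1/8 s, in which the tool goes at most 62.5 mm and 10.7 degrees, less where a joint would pass 70% of its speed; a pose out of reach is approached as far as the arm can. A call with a gripper value outside its range is refused whole. "fingers" is the opening, from 0 (shut) to 1 (fully open), set as the call begins (left out, the last holds). The fingers move at their own pace and stop on an object; the grip force is fixed at half the most. Time passes only in rows, so rows that repeat a pose let the fingers close. It gives the time, the measured TCP pose, the force, the opening and the grip force at its end, in the units of the state.
- state(): the state, without advancing time (a new reading comes with each control period).
- imaging.read_camera(name): name is "scene" or "top" or "wrist"; returns a dict with "color" (384x512x3 uint8, red, green, blue), "z_map" (384x512 float32, mm along the optical axis (not along the pixel's ray), 0 where there is no reading), "intrinsics" (3x3 intrinsics, pixels), "distortion" ([k1, k2, p1, p2, k3] as OpenCV has them; the pictures are not rectified), "camera_from_world" (4x4, takes a point from world to camera coordinates). Camera axes: x right, y up, looking along -z (the intrinsics and any distortion apply to the point x, -y, -z); pixel columns grow to the right and rows downward; lengths in mm; the calibration is good to about 2 mm. A picture is of the moment at which its call begins.
- env.job_done(): hands the job in; it is judged then, once.
Trained networks look in the newest picture that a camera, given by its name, has taken for a name from the list of things; names that differ only in an ending like _2 or _b are one class to them, and where a whole thing is asked for, a point or a joint stands for the part that bears it (a point fixed in the world has none). Each returns a list of dicts, best first, with "confidence" (0 to 1); they miss things now and then, are a little off and sometimes report something else, mostly with a low value. They report only what shows in the picture. A call takes as long as a camera call.
- spot_in(camera, target): "bbox" ([left, top, right, bottom] in pixels, round what is visible of it).
- mark_of(camera, target): "uv" ([column, row] in pixels: a listed point, or the origin of a listed thing).
The state is a dict: "t": time; "joints": joint angles; "qvel": joint speeds; "tau": joint torques, N m; "eef_pos": TCP position; "tcp_rot": TCP orientation; "ft_force": force on the tool from outside, world axes, zero at the start; "moment": the same for the moment, N m; "opening": opening from 0.0 (shut) to 1.0 (fully open); "grip_force": force on a finger pad.
Only numpy, scipy, OpenCV 4.12 (cv2) and the standard library are available. Lean on these libraries where they do the work, as an engineer would, in place of code of your own. Each camera call takes 0.05 s, during which the arm holds its last target. There are 200 camera calls.

## Task

Slide the dish carriage along the bench rail until it is fully home against the end stop, then start its captive thumbscrew in the rail without crossing the thread: turn the screw backward (anticlockwise seen from above) until you feel it drop into the thread start, then turn it forward (clockwise) one full turn. Finish still gripping the screw head, with the screw held still one turn in and the carriage against the stop; do not let go at the end, and leave the vial, jar and tweezers beside the rail alone.

Things in the scene. Friction and masses are not known exactly. Their poses are not given: they have to be found in the camera images.
- rail: aluminium bench rail, fixed to the worktop: 50 mm wide (x), 370 mm long (y), top face 30 mm above the worktop, with 96 mm wide dark feet at both ends. Origin on the worktop under its middle. The carriage runs along its y axis; a dark stop block stands at its +y end, top 49 mm above the worktop.
- stop_face (a point): middle of the stop block's face that the carriage comes to rest against, 40 mm above the worktop; axes as the rail's.
- boss_mouth (a point): centre of the threaded boss, a steel insert flush in the rail's top (34 mm across), 115 mm from the rail's middle towards the stop; exactly below the screw when the carriage is home. Axes as the rail's (they do not show the thread start).
- carriage_mid (a point): middle of the top face of the grey carriage (62 mm wide, 180 mm along the rail, top 49 mm above the worktop). A clear dish 67 mm wide and 18 mm high is fixed on it 45 mm from this point towards -y of the rail; the captive thumbscrew stands 55 mm from this point towards +y. Axes as the rail's.
- carriage (a joint): travel of the carriage along the rail, m: grows towards the stop, 0.140 = against the stop. Sliding takes about 6 N and it stays where left; push its end or draw it by the screw head. The screw can only drop when the carriage is within about 2 mm of the stop.
- screw_head: knurled round steel head of the captive upright thumbscrew, 30 mm across, 22 mm high; origin at its centre, on the screw's axis (87 mm above the worktop at first, 75 mm one turn in). The carriage's top is 27 mm below its underside at first, 15 mm one turn in. A small raised pip on its top shows the turning.
- screw_depth (a joint): how far the screw has sunk, m: 0 to 0.001 at first; it drops 0.006 at the thread start, then sinks 0.006 per forward turn: 0.012 is one turn in. Right-handed, 1.6 turns of thread. A spring (4 to 5 N) presses it down. Held in a grip it does not sink by itself: at the thread start the grip takes over the spring's force, and it drops when the grip opens. Follow its sinking as you turn.
- screw_turn (a joint): turn of the screw, rad: grows forward (clockwise from above). Starts between 1.1 and 2.1; the drop lies backward of that, first reached somewhere between 0.0 and 0.8, different each time and unmarked. The gap it drops into is about 0.8 rad wide: a gripped screw turned on past it rides up again until the next turn. Turning takes under 0.2 N m. Turned well forward before it has dropped, it is crossed.
- vial_mid (a point): bystander: capped glass vial, 25 mm across, 54 mm high, standing beside the rail; point at its centre.
- jar_mid (a point): bystander: screw-lid specimen jar, 63 mm across, 67 mm high, standing beside the rail; point at its centre.
- tweezers_mid (a point): bystander: metal tweezers 121 mm long, lying beside the rail on the robot's side; point at their centre.

How it is judged:
By the outcome, as a careful person would: the job done as asked, in the order asked, and still so for the second after the job is handed in, while the arm keeps its last pose, push and grip.
It also fails if it takes over 72 s, if anything falls off the work surface, if the arm or the gripper's body presses on something with over 40 N, if the wrist force passes 120 N, or if a joint passes its speed limit or range.

## Working session

There is one attempt and no reset: what is moved stays moved. The work goes in short steps, Python scripts to look and compute and a tool call to move; the robot and the scene stay as the last step left them, time stands still between calls to the robot, and variables do not carry over. Pictures are saved under pics/ and viewed, at most 10 in all, crops included, and the job is handed in when it is done.

Besides the shell and the picture viewer there is one more tool, called after "Emit:" in YAML: its name, and indented under it one key for each argument. step_arm: Moves the arm, as the interface text tells. Its arguments: {"type":"object","properties":{"increments":{"type":"array"},"fingers":{"type":"number"}},"required":["increments"]}

```bash
mkdir -p pics; cat > h.py <<'E'
import numpy as np, cv2
from cell import state, imaging, env, spot_in, mark_of
def ray(c,uv):
    p=cv2.undistortPoints(np.array([[uv]],float),np.array(c["intrinsics"],float),np.array(c["distortion"],float))[0,0]
    T=np.linalg.inv(np.array(c["camera_from_world"])); d=T[:3,:3]@np.array([p[0],-p[1],-1.0]); return T[:3,3],d
def at_z(c,uv,z):
    o,d=ray(c,uv); return o+d*(z-o[2])/d[2]
def save(c,n): cv2.imwrite("pics/"+n+".png",c["color"][:,:,::-1])
E
python3 - <<'E'
from h import *
Z=dict(stop_face=40,boss_mouth=30,carriage_mid=49,screw_head=87,vial_mid=27,jar_mid=33,tweezers_mid=3,rail=0)
ims=[]
for cam in ["top","scene"]:
    c=imaging.read_camera(cam); ims.append(c["color"])
    for n,z in Z.items():
        for r in mark_of(cam,n)[:1]: print(cam,n,np.round(r["uv"]),round(r["confidence"],2),at_z(c,r["uv"],z).round(1))
cv2.imwrite("pics/a.png",cv2.resize(np.vstack(ims)[:,:,::-1],(400,600)))
save(dict(color=ims[0]),"top");save(dict(color=ims[1]),"scene")
print(state())
E
```

```text
top stop_face [200. 194.] 0.96 [541.7 138.7  40. ]
top boss_mouth [218. 195.] 0.83 [539.3  95.7  30. ]
top carriage_mid [268. 192.] 0.64 [542.8 -26.8  49. ]
top screw_head [239. 187.] 0.55 [550.1  39.9  87. ]
top vial_mid [244. 159.] 0.5 [631.9  32.2  27. ]
top jar_mid [331. 158.] 0.8 [ 632.1 -185.4   33. ]
top tweezers_mid [250. 235.] 0.51 [441.9  15.5   3. ]
top rail [259. 200.] 0.83 [531.2  -4.8   0. ]
scene stop_face [291. 233.] 0.34 [420.2  41.3  40. ]
scene boss_mouth [223. 221.] 0.94 [543.4  99.2  30. ]
scene carriage_mid [268. 189.] 0.59 [548.9 -28.3  49. ]
scene screw_head [249. 186.] 0.73 [534.8  38.7  87. ]
scene vial_mid [217. 195.] 0.83 [628.4  41.8  27. ]
scene jar_mid [290. 161.] 0.86 [ 623.9 -184.    33. ]
scene tweezers_mid [292. 234.] 0.59 [450.2   1.9   3. ]
scene rail [268. 212.] 0.77 [538.4 -20.4  -0. ]
{'t': 0.9, 'joints': array([-1.22859206e+00,  4.90883267e-01,  1.55893379e+00,  1.16297484e-05,
        1.09171150e+00, -1.05569699e-01]), 'qvel': array([ 0.00142268, -0.00104913, -0.00135121, -0.0012677 ,  0.00043745,
       -0.00155328]), 'tau': array([-4.19323014e-04, -6.12459898e+01, -2.58422863e+01,  6.92566065e-02,
        4.46666800e-02, -4.00951490e-05]), 'eef_pos': array([ 270.63928344, -563.3616039 ,  214.6596901 ]), 'tcp_rot': array([ 3.14152782e+00, -3.50858372e-06,  4.47768603e-01]), 'ft_force': array([ 0.27032361, -0.38846513,  1.18726467]), 'moment': array([-0.01155229, -0.00658192, -0.00621976]), 'grip_force': 0.0, 'opening': 1.000723823226485}
```

View pics/top.png

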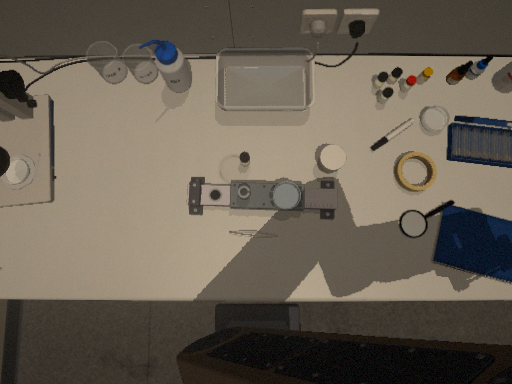

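View pics/scene.png

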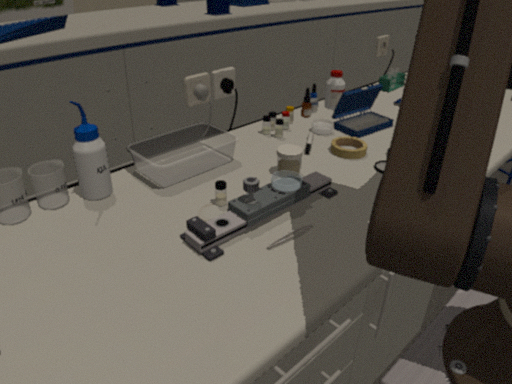

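The top view shows the stop at the left (200,194), the boss at (215,195), the screw head at (243,190) and the dish at (286,195). The vial is at (244,158), the jar at (331,157) and the tweezers at (252,233). The scene view agrees. The rail runs close to world y at x≈541, and the screw is near (545,35). I'll move above the screw for a wrist look.

Emit:
step_arm:
  increments:
    - {"slide": [0.042, -0.035, 0], "roll": 0}
    - {"slide": [0.084, -0.07, 0], "roll": 0}
    - {"slide": [0.126, -0.105, 0], "roll": 0}
    - {"slide": [0.168, -0.14, 0], "roll": 0}

```text
t: 1.4
eef_pos: [361.9, -362.9, 214.8]
tcp_rot: [3.141, -0.0, 0.447]
ft_force: [0.5, 0.7, 0.3]
opening: 1.002
grip_force: 0.0
```

Emit:
step_arm:
  increments:
    - {"slide": [0.042, -0.035, 0], "roll": 0}
    - {"slide": [0.084, -0.07, 0], "roll": 0}
    - {"slide": [0.126, -0.105, 0], "roll": 0}
    - {"slide": [0.168, -0.14, 0], "roll": 0}

```text
t: 1.9
eef_pos: [452.9, -163.9, 214.9]
tcp_rot: [3.141, -0.0, 0.448]
ft_force: [1.0, -0.5, 0.6]
opening: 1.001
grip_force: 0.0
```

Emit:
step_arm:
  increments:
    - {"slide": [0.042, -0.035, 0], "roll": 0}
    - {"slide": [0.084, -0.07, 0], "roll": 0}
    - {"slide": [0.126, -0.105, 0], "roll": 0}
    - {"slide": [0.168, -0.14, 0], "roll": 0}
    - {"slide": [0.168, -0.14, 0], "roll": 0}

```text
t: 2.52
eef_pos: [543.9, 36.3, 214.4]
tcp_rot: [-3.142, -0.0, 0.452]
ft_force: [-0.2, -0.2, 0.2]
opening: 1.001
grip_force: 0.0
```

```bash
python3 - <<'E'
from h import *
c=imaging.read_camera("wrist"); save(c,"w1")
for n,z in dict(screw_head=87,carriage_mid=49,boss_mouth=30,stop_face=40,rail=0).items():
    for r in mark_of("wrist",n)[:2]: print(n,np.round(r["uv"]),round(r["confidence"],2),at_z(c,r["uv"],z).round(1))
s=state();print(s["t"],s["joints"].round(3),s["eef_pos"].round(1),s["tcp_rot"].round(3),s["ft_force"])
E
```

```text
screw_head [254. 189.] 0.58 [537.5  34.5  87. ]
carriage_mid [292. 202.] 0.72 [534.7 -23.7  49. ]
boss_mouth [206. 156.] 0.61 [537.1 105.   30. ]
stop_face [181. 146.] 0.97 [536.4 137.3  40. ]
2.825 [-0.062  0.376  1.758 -0.     1.007  1.063] [542.8  32.4 214.7] [3.141 0.    0.446] [-0.32509991 -0.46976233 -0.64743337]
```

View pics/w1.png

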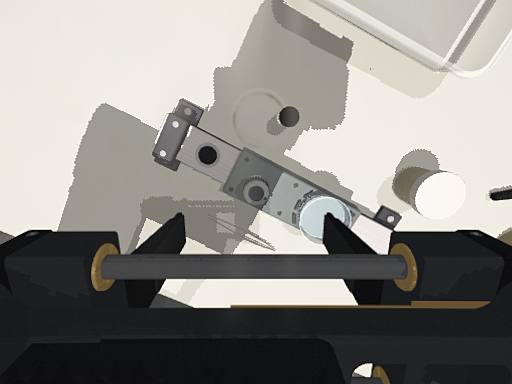

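The wrist view shows the screw head at about (257,186), the boss at (207,155), the stop at (175,135) and the dish at (325,218). The vial is at (288,117) and the jar at (438,195). I'll refine the head's centre from the depth of its top face.

```bash
cat >> h.py <<'E'
def cloud(c):
    z=c["z_map"]; v,u=np.nonzero(z>0)
    p=cv2.undistortPoints(np.stack([u,v],1)[:,None].astype(float),np.array(c["intrinsics"],float),np.array(c["distortion"],float))[:,0]
    d=z[v,u].astype(float); P=np.stack([p[:,0]*d,-p[:,1]*d,-d,np.ones_like(d)])
    return (np.linalg.inv(np.array(c["camera_from_world"]))@P)[:3].T
E
python3 - <<'E'
from h import *
for cam in ["wrist","top"]:
    c=imaging.read_camera(cam); W=cloud(c)
    def box(x,y,z): return W[(W[:,0]>x[0])&(W[:,0]<x[1])&(W[:,1]>y[0])&(W[:,1]<y[1])&(W[:,2]>z[0])&(W[:,2]<z[1])]
    h=box((510,570),(0,70),(85,105)); print(cam,len(h),h.min(0).round(1),h.max(0).round(1),np.median(h,0).round(1),cv2.minEnclosingCircle(h[:,:2].astype(np.float32)))
    s=box((480,600),(-130,200),(43,55)); print(len(s),s.min(0),s.max(0))
    r=box((480,600),(60,180),(26,34)); print(len(r),cv2.minAreaRect(r[:,:2].astype(np.float32)))
    r=box((480,600),(-130,115),(45,53)); print(len(r),cv2.minAreaRect(r[:,:2].astype(np.float32)))
E
```

```text
wrist 598 [521.5  16.1  85.4] [552.4  47.1 100.6] [538.5  32.3  97.9] ((536.8685302734375, 31.485366821289062), 15.7360258102417)
5622 [ 502.81494799 -112.99313257   43.06536909] [570.83929715 166.33337852  54.96266803]
2170 ((542.5829467773438, 117.34416198730469), (113.4810562133789, 56.273643493652344), 88.99928283691406)
4447 ((534.9574584960938, -22.92254638671875), (178.76686096191406, 62.27415466308594), 88.193115234375)Traceback (most recent call last):
  File "<stdin>", line 5, in <module>
    return umr_minimum(a, axis, None, out, keepdims, initial, where)
ValueError: zero-size array to reduction operation minimum which has no identity
```

Emit:
step_arm:
  increments:
    - {"slide": [-0.0055, -0.002, 0.03], "roll": 0}
    - {"slide": [-0.0055, -0.002, 0.06], "roll": 0}
    - {"slide": [-0.0055, -0.002, 0.09], "roll": 0}
    - {"slide": [-0.0055, -0.002, 0.12], "roll": 0}
    - {"slide": [-0.0055, -0.002, 0.12], "roll": 0}
  fingers: 0.6

```text
t: 3.55
eef_pos: [536.3, 32.4, 93.3]
tcp_rot: [-3.14, 0.003, 0.447]
ft_force: [0.1, -0.1, 0.3]
opening: 0.607
grip_force: 0.0
```

Emit:
step_arm:
  increments:
    - {"slide": [0, 0, 0.015], "roll": 0}
    - {"slide": [0, 0, 0.027], "roll": 0}
    - {"slide": [0, 0, 0.027], "roll": 0}

```text
t: 3.92
eef_pos: [537.0, 32.8, 67.1]
tcp_rot: [-3.141, 0.001, 0.448]
ft_force: [-0.3, 0.1, 0.9]
opening: 0.6
grip_force: 0.0
```

```bash
python3 - <<'E'
from h import *
c=imaging.read_camera("wrist"); save(c,"w2")
s=state();print(s["t"],s["joints"].round(3),s["eef_pos"].round(1),s["tcp_rot"].round(3),s["ft_force"],s["opening"])
E
```

```text
3.975 [-0.062  0.57   1.913 -0.     0.659  1.061] [537.2  32.8  67.5] [-3.142  0.     0.448] [-0.57370554  0.7787426  -0.38067453] 0.5992562622933298
```

View pics/w2.png

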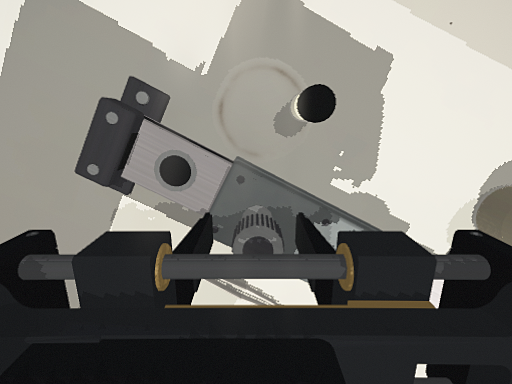

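The head at (258,235) sits centred between the fingers at (200,245) and (312,245). Closing now.

Emit:
step_arm:
  increments:
    - {"slide": [0, 0, 0], "roll": 0}
    - {"slide": [0, 0, 0], "roll": 0}
    - {"slide": [0, 0, 0], "roll": 0}
    - {"slide": [0, 0, 0], "roll": 0}
    - {"slide": [0, 0, 0], "roll": 0}
  fingers: 0.0

```text
t: 4.6
eef_pos: [537.9, 32.5, 67.9]
tcp_rot: [3.141, -0.001, 0.448]
ft_force: [1.3, -5.1, 2.1]
opening: 0.308
grip_force: 30.0
```

Emit:
step_arm:
  increments:
    - {"slide": [0.0055, -0.0105, 0], "roll": 0}
    - {"slide": [0.011, -0.0212, 0], "roll": 0}
    - {"slide": [0.0166, -0.032, 0], "roll": 0}
    - {"slide": [0.0222, -0.0426, 0], "roll": 0}
    - {"slide": [0.0277, -0.0533, 0], "roll": 0}

```text
t: 5.22
eef_pos: [539.8, 92.3, 67.9]
tcp_rot: [3.14, -0.001, 0.448]
ft_force: [2.9, -11.4, 2.1]
opening: 0.31
grip_force: 30.0
```

Emit:
step_arm:
  increments:
    - {"slide": [0.001, -0.0019, 0], "roll": 0}
    - {"slide": [0.0019, -0.0036, 0], "roll": 0}

```text
t: 5.48
eef_pos: [540.0, 96.4, 67.9]
tcp_rot: [3.14, -0.001, 0.448]
ft_force: [2.4, -11.1, 1.4]
opening: 0.313
grip_force: 30.0
```

Emit:
step_arm:
  increments:
    - {"slide": [0.001, -0.0019, 0], "roll": 0}
    - {"slide": [0.0014, -0.0027, 0], "roll": 0}

```text
t: 5.72
eef_pos: [540.0, 99.3, 67.9]
tcp_rot: [3.14, -0.001, 0.448]
ft_force: [2.9, -9.3, 2.0]
opening: 0.313
grip_force: 30.0
```

Emit:
step_arm:
  increments:
    - {"slide": [0.0005, -0.0009, 0], "roll": 0}
    - {"slide": [0.001, -0.0018, 0], "roll": 0}

```text
t: 5.98
eef_pos: [540.1, 101.2, 67.9]
tcp_rot: [3.14, -0.001, 0.448]
ft_force: [1.7, -8.8, 2.0]
opening: 0.312
grip_force: 30.0
```

Emit:
step_arm:
  increments:
    - {"slide": [0.0005, -0.0009, 0], "roll": 0}
    - {"slide": [0.001, -0.0018, 0], "roll": 0}

```text
t: 6.22
eef_pos: [540.2, 103.3, 67.9]
tcp_rot: [3.14, -0.001, 0.448]
ft_force: [3.3, -10.7, 1.3]
opening: 0.311
grip_force: 30.0
```

Emit:
step_arm:
  increments:
    - {"slide": [0.0005, -0.0009, 0], "roll": 0}
    - {"slide": [0.0007, -0.0013, 0], "roll": 0}

```text
t: 6.48
eef_pos: [540.3, 104.7, 67.9]
tcp_rot: [3.14, -0.001, 0.448]
ft_force: [2.4, -11.2, 2.0]
opening: 0.309
grip_force: 30.0
```

Emit:
step_arm:
  increments:
    - {"slide": [0.0005, -0.0009, 0], "roll": 0}
    - {"slide": [0.0007, -0.0013, 0], "roll": 0}

```text
t: 6.72
eef_pos: [540.4, 105.5, 67.8]
tcp_rot: [3.139, -0.0, 0.448]
ft_force: [3.5, -17.6, 1.6]
opening: 0.312
grip_force: 30.0
```

Emit:
step_arm:
  increments:
    - {"slide": [0.0003, -0.0006, 0], "roll": 0}
    - {"slide": [0.0003, -0.0006, 0], "roll": 0}

```text
t: 6.98
eef_pos: [540.4, 105.7, 67.8]
tcp_rot: [3.139, 0.0, 0.448]
ft_force: [2.9, -19.4, 1.8]
opening: 0.311
grip_force: 30.0
```

```bash
python3 - <<'E'
from h import *
c=imaging.read_camera("wrist"); save(c,"w3")
s=state();print(s["t"],s["joints"].round(3),s["eef_pos"].round(1),s["tcp_rot"].round(3),s["ft_force"],s["moment"])
E
```

```text
7.025 [ 0.075  0.582  1.882 -0.004  0.677  1.2  ] [540.4 105.7  67.8] [3.139 0.    0.449] [  3.13209208 -19.11356097   1.25094907] [-3.77325622 -0.65273465 -0.02629211]
```

View pics/w3.png

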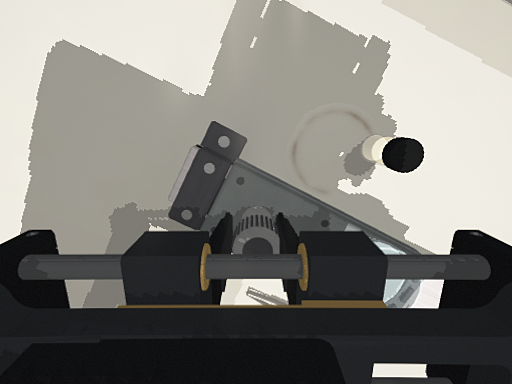

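The carriage's leading edge is flush with the stop at about (190,190)–(235,160), and the push force rose, so it is home. Turning backward now while watching the vertical force.

Emit:
step_arm:
  increments:
    - {"slide": [0, 0, 0], "roll": -0.1}
    - {"slide": [0, 0, 0], "roll": -0.2}
    - {"slide": [0, 0, 0], "roll": -0.2}

```text
t: 7.4
eef_pos: [540.4, 105.9, 67.8]
tcp_rot: [3.139, 0.001, 0.65]
ft_force: [2.8, -17.8, 2.1]
opening: 0.314
grip_force: 30.0
```

Emit:
step_arm:
  increments:
    - {"slide": [0, 0, 0], "roll": -0.1}
    - {"slide": [0, 0, 0], "roll": -0.2}
    - {"slide": [0, 0, 0], "roll": -0.2}

```text
t: 7.78
eef_pos: [540.2, 106.0, 67.7]
tcp_rot: [3.14, 0.001, 0.85]
ft_force: [2.5, -17.4, 1.0]
opening: 0.309
grip_force: 30.0
```

Emit:
step_arm:
  increments:
    - {"slide": [0, 0, 0], "roll": -0.1}
    - {"slide": [0, 0, 0], "roll": -0.2}
    - {"slide": [0, 0, 0], "roll": -0.2}

```text
t: 8.15
eef_pos: [540.0, 106.1, 67.7]
tcp_rot: [3.14, 0.002, 1.05]
ft_force: [0.7, -16.1, 1.5]
opening: 0.312
grip_force: 30.0
```

Emit:
step_arm:
  increments:
    - {"slide": [0, 0, 0], "roll": -0.1}
    - {"slide": [0, 0, 0], "roll": -0.2}
    - {"slide": [0, 0, 0], "roll": -0.2}

```text
t: 8.52
eef_pos: [539.8, 106.2, 67.7]
tcp_rot: [3.141, 0.002, 1.25]
ft_force: [0.8, -15.8, 1.8]
opening: 0.312
grip_force: 30.0
```

Emit:
step_arm:
  increments:
    - {"slide": [0, 0, 0], "roll": -0.1}
    - {"slide": [0, 0, 0], "roll": -0.2}
    - {"slide": [0, 0, 0], "roll": -0.2}

```text
t: 8.9
eef_pos: [539.5, 106.3, 67.7]
tcp_rot: [-3.141, 0.002, 1.45]
ft_force: [-0.6, -13.8, 4.0]
opening: 0.307
grip_force: 30.0
```

Emit:
step_arm:
  increments:
    - {"slide": [0, 0, 0], "roll": -0.1}
    - {"slide": [0, 0, 0], "roll": -0.2}
    - {"slide": [0, 0, 0], "roll": -0.2}

```text
t: 9.28
eef_pos: [539.2, 106.3, 67.7]
tcp_rot: [-3.14, 0.002, 1.65]
ft_force: [-1.8, -14.0, 5.3]
opening: 0.308
grip_force: 30.0
```

Emit:
step_arm:
  increments:
    - {"slide": [0, 0, 0], "roll": -0.1}
    - {"slide": [0, 0, 0], "roll": -0.2}
    - {"slide": [0, 0, 0], "roll": -0.2}

```text
t: 9.65
eef_pos: [538.9, 106.3, 67.2]
tcp_rot: [-3.139, 0.001, 1.85]
ft_force: [-0.7, -13.8, 0.3]
opening: 0.306
grip_force: 30.0
```

Emit:
step_arm:
  increments:
    - {"slide": [0, 0, 0], "roll": -0.1}
    - {"slide": [0, 0, 0], "roll": -0.2}
    - {"slide": [0, 0, 0], "roll": -0.2}

```text
t: 10.02
eef_pos: [538.6, 106.2, 66.7]
tcp_rot: [-3.137, 0.0, 2.05]
ft_force: [-1.1, -14.6, -4.2]
opening: 0.307
grip_force: 30.0
```

The force flipped to −4.2 N, so the grip is carrying the spring and this is the thread start. Opening to let the screw drop.

Emit:
step_arm:
  increments:
    - {"slide": [0, 0, 0], "roll": 0}
    - {"slide": [0, 0, 0], "roll": 0}
    - {"slide": [0, 0, 0], "roll": 0}
    - {"slide": [0, 0, 0], "roll": 0}
  fingers: 0.55

```text
t: 10.52
eef_pos: [539.8, 107.9, 67.7]
tcp_rot: [3.141, 0.0, 2.048]
ft_force: [-0.2, 0.7, 0.2]
opening: 0.544
grip_force: 0.0
```

```bash
cat > look.py <<'E'
from h import *
import sys
c=imaging.read_camera("wrist"); save(c,sys.argv[1]); W=cloud(c)
def box(x,y,z): return W[(W[:,0]>x[0])&(W[:,0]<x[1])&(W[:,1]>y[0])&(W[:,1]<y[1])&(W[:,2]>z[0])&(W[:,2]<z[1])]
h=box((520,560),(85,125),(70,102)); print("n",len(h))
hist,e=np.histogram(h[:,2],bins=np.arange(70,102)); print(dict(zip(e[:-1].astype(int).tolist(),hist.tolist())))
print("carriage", np.median(box((500,580),(-60,130),(44,54)),0))
s=state();print(s["t"],s["joints"].round(3),s["eef_pos"].round(1),s["tcp_rot"].round(3),s["ft_force"],s["moment"])
E
python3 look.py w4
```

```text
n 1622
{70: 1, 71: 3, 72: 22, 73: 17, 74: 25, 75: 24, 76: 22, 77: 26, 78: 32, 79: 24, 80: 25, 81: 22, 82: 29, 83: 21, 84: 32, 85: 30, 86: 32, 87: 34, 88: 54, 89: 69, 90: 144, 91: 460, 92: 421, 93: 53, 94: 0, 95: 0, 96: 0, 97: 0, 98: 0, 99: 0, 100: 0}
carriage [537.81097857 108.14271943  49.48712088]
10.575 [ 0.077  0.582  1.883 -0.     0.677 -0.4  ] [539.8 107.9  67.7] [3.142 0.    2.048] [ 0.20440092 -0.34658646 -0.53110559] [-0.00917632 -0.11711807 -0.02282301]
```

View pics/w4.png

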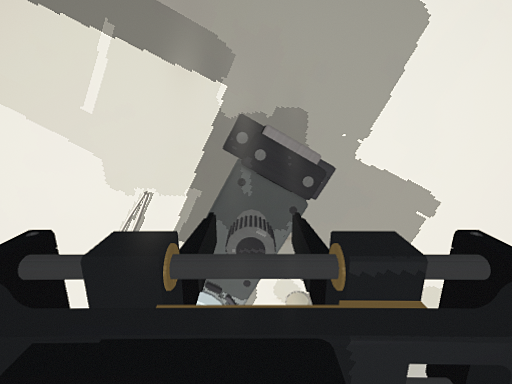

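The head at (250,235) now has its top at z≈92, down from 98, so it has dropped 6 mm. The carriage is against the stop at about (270,165). Rewinding with the fingers open, then following down.

Emit:
step_arm:
  increments:
    - {"slide": [0, 0, 0.003], "roll": -0.175}
    - {"slide": [0, 0, 0.006], "roll": -0.35}
    - {"slide": [0, 0, 0.006], "roll": -0.525}
    - {"slide": [0, 0, 0.006], "roll": -0.7}

```text
t: 11.08
eef_pos: [539.8, 107.8, 61.6]
tcp_rot: [-3.142, 0.0, 2.754]
ft_force: [-0.2, -0.1, 0.9]
opening: 0.55
grip_force: 0.0
```

Emit:
step_arm:
  increments:
    - {"slide": [0, 0, 0], "roll": -0.175}
    - {"slide": [0, 0, 0], "roll": -0.35}
    - {"slide": [0, 0, 0], "roll": -0.525}
    - {"slide": [0, 0, 0], "roll": -0.7}

```text
t: 11.58
eef_pos: [539.8, 107.8, 61.6]
tcp_rot: [-3.142, 0.0, -2.83]
ft_force: [-0.1, -0.5, -0.2]
opening: 0.549
grip_force: 0.0
```

Emit:
step_arm:
  increments:
    - {"slide": [0, 0, 0], "roll": -0.175}
    - {"slide": [0, 0, 0], "roll": -0.35}
    - {"slide": [0, 0, 0], "roll": -0.525}
    - {"slide": [0, 0, 0], "roll": -0.7}
    - {"slide": [0, 0, 0], "roll": -0.7}

```text
t: 12.2
eef_pos: [539.8, 107.8, 61.6]
tcp_rot: [-3.142, 0.0, -2.137]
ft_force: [1.1, -0.2, -0.1]
opening: 0.549
grip_force: 0.0
```

```bash
cat >> look.py <<'E'
h=h[h[:,2]>86]; print("head", cv2.minEnclosingCircle(h[:,:2].astype(np.float32)), h.min(0).round(1), h.max(0).round(1))
E
python3 look.py w5
```

```text
n 2233
{70: 2, 71: 13, 72: 18, 73: 31, 74: 20, 75: 30, 76: 26, 77: 26, 78: 31, 79: 30, 80: 31, 81: 29, 82: 31, 83: 30, 84: 30, 85: 41, 86: 34, 87: 39, 88: 67, 89: 92, 90: 152, 91: 632, 92: 653, 93: 98, 94: 3, 95: 10, 96: 5, 97: 5, 98: 9, 99: 5, 100: 5}
carriage [532.44475728  29.55160181  50.10437944]
12.25 [ 0.077  0.592  1.886 -0.     0.664 -2.496] [539.8 107.8  61.6] [-3.141  0.    -2.139] [-0.03224363 -0.24594289  0.09154949] [ 0.13135077 -0.10532327  0.00722994]
head ((542.4266967773438, 99.584228515625), 20.60725975036621) [523.4  85.   86. ] [559.9 117.3 101.9]
```

Emit:
step_arm:
  increments:
    - {"slide": [0.0015, -0.001, 0], "roll": 0}
    - {"slide": [0.0015, -0.001, 0], "roll": 0}
    - {"slide": [0.0015, -0.001, 0], "roll": 0}

```text
t: 12.62
eef_pos: [539.8, 105.9, 61.6]
tcp_rot: [-3.142, -0.0, -2.136]
ft_force: [0.1, 0.1, -0.3]
opening: 0.549
grip_force: 0.0
```

Emit:
step_arm:
  increments:
    - {"slide": [0, 0, 0], "roll": 0}
    - {"slide": [0, 0, 0], "roll": 0}
    - {"slide": [0, 0, 0], "roll": 0}
    - {"slide": [0, 0, 0], "roll": 0}
  fingers: 0.0

```text
t: 13.12
eef_pos: [540.4, 105.7, 61.7]
tcp_rot: [-3.14, 0.0, -2.135]
ft_force: [3.1, -3.3, -0.8]
opening: 0.309
grip_force: 30.0
```

Emit:
step_arm:
  increments:
    - {"slide": [-0.0008, 0.0005, 0], "roll": 0}
    - {"slide": [-0.0008, 0.0005, 0], "roll": 0}

```text
t: 13.38
eef_pos: [540.5, 106.2, 61.7]
tcp_rot: [-3.14, -0.0, -2.135]
ft_force: [3.6, -8.0, -0.3]
opening: 0.312
grip_force: 30.0
```

Emit:
step_arm:
  increments:
    - {"slide": [0, 0, 0.0001], "roll": 0.1}
    - {"slide": [0, 0, 0.0002], "roll": 0.2}
    - {"slide": [0, 0, 0.0003], "roll": 0.3}
    - {"slide": [0, 0, 0.0004], "roll": 0.4}
    - {"slide": [0, 0, 0.0005], "roll": 0.5}

```text
t: 14.0
eef_pos: [541.2, 105.6, 61.3]
tcp_rot: [-3.139, 0.002, -2.638]
ft_force: [6.2, -13.7, -3.0]
opening: 0.311
grip_force: 30.0
```

Emit:
step_arm:
  increments:
    - {"slide": [0, 0, 0.0001], "roll": 0.1}
    - {"slide": [0, 0, 0.0002], "roll": 0.2}
    - {"slide": [0, 0, 0.0003], "roll": 0.3}
    - {"slide": [0, 0, 0.0004], "roll": 0.4}
    - {"slide": [0, 0, 0.0005], "roll": 0.5}

```text
t: 14.62
eef_pos: [541.3, 104.9, 60.8]
tcp_rot: [-3.139, 0.003, -3.138]
ft_force: [7.5, -19.7, -3.9]
opening: 0.31
grip_force: 30.0
```

Emit:
step_arm:
  increments:
    - {"slide": [-0.0001, -0.0002, 0.0001], "roll": 0.1}
    - {"slide": [-0.0001, -0.0004, 0.0002], "roll": 0.2}
    - {"slide": [-0.0002, -0.0006, 0.0003], "roll": 0.3}
    - {"slide": [-0.0002, -0.0008, 0.0004], "roll": 0.4}
    - {"slide": [-0.0003, -0.001, 0.0006], "roll": 0.5}

```text
t: 15.25
eef_pos: [541.2, 104.1, 60.1]
tcp_rot: [-3.141, 0.003, 2.645]
ft_force: [4.3, -16.2, -1.1]
opening: 0.308
grip_force: 30.0
```

Emit:
step_arm:
  increments:
    - {"slide": [-0.0001, -0.0002, 0.0001], "roll": 0.1}
    - {"slide": [-0.0001, -0.0003, 0.0002], "roll": 0.2}
    - {"slide": [-0.0002, -0.0005, 0.0003], "roll": 0.3}
    - {"slide": [-0.0003, -0.0007, 0.0004], "roll": 0.4}
    - {"slide": [-0.0003, -0.0008, 0.0005], "roll": 0.5}

```text
t: 15.88
eef_pos: [540.8, 103.5, 59.7]
tcp_rot: [3.141, 0.002, 2.145]
ft_force: [4.2, -15.2, -0.1]
opening: 0.308
grip_force: 30.0
```

Emit:
step_arm:
  increments:
    - {"slide": [0, -0.0002, 0.0001], "roll": 0.1}
    - {"slide": [0, -0.0003, 0.0002], "roll": 0.2}
    - {"slide": [0, -0.0005, 0.0003], "roll": 0.3}
    - {"slide": [0, -0.0007, 0.0004], "roll": 0.4}
    - {"slide": [0, -0.0008, 0.0005], "roll": 0.5}

```text
t: 16.5
eef_pos: [540.1, 103.2, 59.3]
tcp_rot: [3.14, 0.002, 1.645]
ft_force: [3.1, -14.3, 1.1]
opening: 0.309
grip_force: 30.0
```

Emit:
step_arm:
  increments:
    - {"slide": [0, -0.0002, 0.0001], "roll": 0.1}
    - {"slide": [0, -0.0003, 0.0002], "roll": 0.2}
    - {"slide": [0, -0.0005, 0.0003], "roll": 0.3}
    - {"slide": [0, -0.0007, 0.0004], "roll": 0.4}
    - {"slide": [0, -0.0008, 0.0005], "roll": 0.5}

```text
t: 17.12
eef_pos: [539.5, 103.1, 58.9]
tcp_rot: [3.139, 0.001, 1.145]
ft_force: [3.0, -14.0, 1.8]
opening: 0.309
grip_force: 30.0
```

Emit:
step_arm:
  increments:
    - {"slide": [0, -0.0002, 0.0001], "roll": 0.1}
    - {"slide": [0, -0.0003, 0.0002], "roll": 0.2}
    - {"slide": [0, -0.0005, 0.0003], "roll": 0.3}
    - {"slide": [0, -0.0007, 0.0003], "roll": 0.4}
    - {"slide": [0, -0.0008, 0.0004], "roll": 0.5}

```text
t: 17.75
eef_pos: [538.9, 103.4, 58.6]
tcp_rot: [3.139, -0.001, 0.645]
ft_force: [4.0, -14.5, 2.7]
opening: 0.308
grip_force: 30.0
```

Emit:
step_arm:
  increments:
    - {"slide": [0, -0.0002, 0.0001], "roll": 0.1}
    - {"slide": [0, -0.0003, 0.0002], "roll": 0.2}
    - {"slide": [0, -0.0005, 0.0003], "roll": 0.3}
    - {"slide": [0, -0.0007, 0.0004], "roll": 0.4}
    - {"slide": [0, -0.0008, 0.0005], "roll": 0.5}

```text
t: 18.38
eef_pos: [538.4, 103.9, 58.2]
tcp_rot: [3.139, -0.002, 0.145]
ft_force: [2.9, -15.2, 5.1]
opening: 0.308
grip_force: 30.0
```

Emit:
step_arm:
  increments:
    - {"slide": [0, -0.0002, 0], "roll": 0.1}
    - {"slide": [0, -0.0003, 0], "roll": 0.2}
    - {"slide": [0, -0.0005, 0.0001], "roll": 0.3}
    - {"slide": [0, -0.0007, 0.0001], "roll": 0.4}
    - {"slide": [0, -0.0008, 0.0002], "roll": 0.5}

```text
t: 19.0
eef_pos: [538.0, 104.8, 57.9]
tcp_rot: [3.14, -0.002, -0.355]
ft_force: [3.1, -14.5, 4.2]
opening: 0.305
grip_force: 30.0
```

Emit:
step_arm:
  increments:
    - {"slide": [0, -0.0002, 0.0001], "roll": 0.1}
    - {"slide": [0, -0.0003, 0.0002], "roll": 0.2}
    - {"slide": [0, -0.0005, 0.0003], "roll": 0.3}
    - {"slide": [0, -0.0007, 0.0004], "roll": 0.4}
    - {"slide": [0, -0.0008, 0.0005], "roll": 0.5}

```text
t: 19.62
eef_pos: [538.3, 105.8, 57.4]
tcp_rot: [-3.141, -0.002, -0.855]
ft_force: [3.6, -12.4, 4.3]
opening: 0.308
grip_force: 30.0
```

Emit:
step_arm:
  increments:
    - {"slide": [0, 0, 0], "roll": 0}
    - {"slide": [0, 0, 0], "roll": 0}
    - {"slide": [0, 0, 0], "roll": 0}
    - {"slide": [0, 0, 0], "roll": 0}
  fingers: 0.55

```text
t: 20.12
eef_pos: [537.4, 107.2, 56.9]
tcp_rot: [3.141, 0.0, -0.852]
ft_force: [0.2, -0.1, -0.1]
opening: 0.546
grip_force: 0.0
```

```bash
python3 look.py w6
```

```text
n 2207
{70: 39, 71: 22, 72: 26, 73: 30, 74: 28, 75: 23, 76: 30, 77: 31, 78: 31, 79: 26, 80: 35, 81: 35, 82: 38, 83: 49, 84: 89, 85: 128, 86: 454, 87: 828, 88: 200, 89: 16, 90: 2, 91: 8, 92: 5, 93: 4, 94: 3, 95: 7, 96: 3, 97: 3, 98: 6, 99: 2, 100: 5}
carriage [542.17794101  31.18084104  50.09348251]
20.175 [ 0.076  0.597  1.895 -0.     0.65   2.499] [537.4 107.2  56.9] [ 3.141  0.    -0.852] [ 0.77200588  0.75492626 -0.26945459] [0.17248155 0.01987515 0.02177487]
head ((539.2637939453125, 104.93914794921875), 26.322458267211914) [520.1  85.   86. ] [559.9 124.8 101.4]
```

View pics/w6.png

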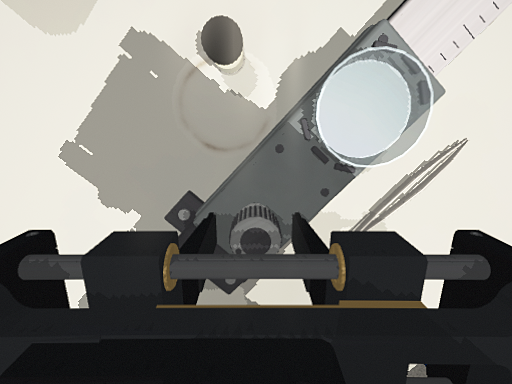

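The head top is now at z≈87.3, so it has sunk about 10.6 mm. The carriage is still at the stop, at about (230,285). I'll recentre on the fitted axis (539.7,104.8), rewind open and regrip.

Emit:
step_arm:
  increments:
    - {"slide": [0.0033, 0, 0], "roll": 0}
    - {"slide": [0.0033, 0, 0], "roll": -0.17}
    - {"slide": [0.0033, 0, 0], "roll": -0.34}
    - {"slide": [0.0033, 0, 0], "roll": -0.51}
    - {"slide": [0.0033, 0, 0], "roll": -0.68}

```text
t: 20.8
eef_pos: [539.8, 104.4, 56.9]
tcp_rot: [3.142, -0.0, -0.167]
ft_force: [-0.4, -0.9, -0.1]
opening: 0.553
grip_force: 0.0
```

Emit:
step_arm:
  increments:
    - {"slide": [0, 0, 0], "roll": -0.17}
    - {"slide": [0, 0, 0], "roll": -0.34}
    - {"slide": [0, 0, 0], "roll": -0.51}
    - {"slide": [0, 0, 0], "roll": -0.68}

```text
t: 21.3
eef_pos: [539.9, 104.4, 56.9]
tcp_rot: [3.141, -0.0, 0.513]
ft_force: [-0.3, 0.0, -0.1]
opening: 0.552
grip_force: 0.0
```

Emit:
step_arm:
  increments:
    - {"slide": [0, 0, 0], "roll": -0.17}
    - {"slide": [0, 0, 0], "roll": -0.34}
    - {"slide": [0, 0, 0], "roll": -0.51}
    - {"slide": [0, 0, 0], "roll": -0.64}
    - {"slide": [0, 0, 0], "roll": -0.64}

```text
t: 21.92
eef_pos: [539.8, 104.4, 56.9]
tcp_rot: [3.141, 0.0, 1.147]
ft_force: [-0.4, -0.6, -0.5]
opening: 0.55
grip_force: 0.0
```

Emit:
step_arm:
  increments:
    - {"slide": [0, 0, 0], "roll": 0}
    - {"slide": [0, 0, 0], "roll": 0}
    - {"slide": [0, 0, 0], "roll": 0}
    - {"slide": [0, 0, 0], "roll": 0}
  fingers: 0.0

```text
t: 22.42
eef_pos: [540.0, 104.4, 57.0]
tcp_rot: [3.141, -0.0, 1.147]
ft_force: [1.8, -1.3, 0.3]
opening: 0.306
grip_force: 30.0
```

Emit:
step_arm:
  increments:
    - {"slide": [0.0012, -0.0005, 0], "roll": 0}
    - {"slide": [0.0012, -0.0005, 0], "roll": 0}

```text
t: 22.68
eef_pos: [540.1, 105.1, 57.0]
tcp_rot: [3.14, 0.001, 1.148]
ft_force: [2.5, -8.4, 2.3]
opening: 0.311
grip_force: 30.0
```

Emit:
step_arm:
  increments:
    - {"slide": [0, 0, 0.0001], "roll": 0.09}
    - {"slide": [0, 0, 0.0002], "roll": 0.18}
    - {"slide": [0, 0, 0.0003], "roll": 0.27}
    - {"slide": [0, 0, 0.0003], "roll": 0.36}
    - {"slide": [0, 0, 0.0004], "roll": 0.45}

```text
t: 23.3
eef_pos: [540.5, 104.8, 56.7]
tcp_rot: [3.14, -0.0, 0.695]
ft_force: [5.3, -10.1, -0.7]
opening: 0.311
grip_force: 30.0
```

Emit:
step_arm:
  increments:
    - {"slide": [0, 0, 0.0001], "roll": 0.09}
    - {"slide": [0, 0, 0.0002], "roll": 0.18}
    - {"slide": [0, 0, 0.0003], "roll": 0.27}
    - {"slide": [0, 0, 0.0003], "roll": 0.36}
    - {"slide": [0, 0, 0.0004], "roll": 0.45}

```text
t: 23.92
eef_pos: [540.6, 104.5, 56.2]
tcp_rot: [3.139, -0.001, 0.245]
ft_force: [4.2, -13.1, -0.6]
opening: 0.309
grip_force: 30.0
```

Emit:
step_arm:
  increments:
    - {"slide": [0, 0, 0.0001], "roll": 0.09}
    - {"slide": [0, 0, 0.0002], "roll": 0.18}
    - {"slide": [0, 0, 0.0003], "roll": 0.27}
    - {"slide": [0, 0, 0.0003], "roll": 0.36}
    - {"slide": [0, 0, 0.0004], "roll": 0.43}

```text
t: 24.55
eef_pos: [540.4, 104.2, 55.7]
tcp_rot: [3.14, -0.001, -0.184]
ft_force: [3.8, -16.0, -0.8]
opening: 0.309
grip_force: 30.0
```

Emit:
step_arm:
  increments:
    - {"slide": [0, 0, 0], "roll": 0}
    - {"slide": [0, 0, 0], "roll": 0}

```text
t: 24.8
eef_pos: [540.4, 104.2, 55.7]
tcp_rot: [3.14, -0.001, -0.182]
ft_force: [3.8, -15.6, -1.9]
opening: 0.313
grip_force: 30.0
```

```bash
sed -i 's/z":.*//' /dev/null; python3 look.py w7; python3 - <<'E'
import cv2; im=cv2.imread('pics/w7.png'); cv2.imwrite('pics/w7s.png',im)
E
```

```text
n 2299
{70: 41, 71: 42, 72: 37, 73: 40, 74: 48, 75: 38, 76: 38, 77: 38, 78: 55, 79: 49, 80: 50, 81: 47, 82: 57, 83: 84, 84: 153, 85: 485, 86: 549, 87: 111, 88: 15, 89: 16, 90: 22, 91: 37, 92: 24, 93: 23, 94: 19, 95: 21, 96: 31, 97: 27, 98: 21, 99: 18, 100: 21}
carriage [548.9366395   33.09898222  50.07005816]
24.85 [ 0.071  0.601  1.891 -0.004  0.649  1.827] [540.4 104.2  55.7] [ 3.14e+00 -1.00e-03 -1.82e-01] [  3.92782949 -15.6229204   -1.3921937 ] [-3.09894695 -0.66572567 -0.05767929]
head ((543.8599853515625, 106.48992156982422), 21.86543846130371) [527.3  85.   86. ] [555.7 125.  102. ]sed: couldn't edit /dev/null: not a regular file
```

View pics/w7.png

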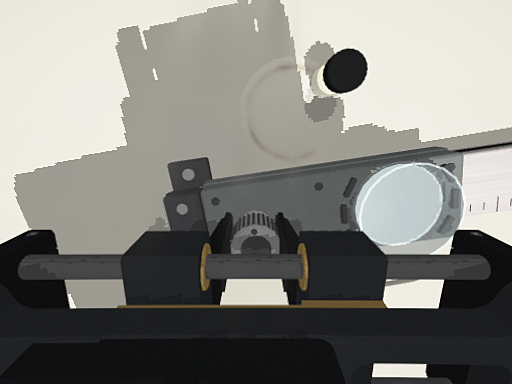

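The carriage is flush with the stop at about (205,205), the head is gripped at (256,235), and the vial at (345,70) is undisturbed. The head top is at z≈86.0, which is about 12 mm sunk after 6.33 rad forward.

```bash
python3 -c "
from cell import env; print(env.job_done())"
```

```text
the job is handed in; nothing more can be done
None
```

The job is handed in, with no verdict shown: the carriage is home against the stop, and the screw dropped into its thread start, then was turned forward about one full turn (6.33 rad, about 12 mm sunk) and is still gripped.

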